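# Lock the stop block of the slicing guide with its spring clip

## Task

Set up the bread-slicing guide: put the dark wooden stop block flat on the guide board with its long hole over the steel stud, then push the spring clip sideways into the stud's groove, above the block, until its legs snap past and the stud is fully home against the clip's tongue, and let go. The stud may be clamped anywhere along its slot, so feel for it, and never shove the clip against the stud with more than 20 N. Leave the other kitchen things where they are.

Things in the scene. Friction and masses are not known exactly. Their poses are not given: they have to be found in the camera images.
- board: Slicing guide: pale wooden board, 220 x 130 mm (its x, y), 22 mm thick, fixed to the worktop; origin under its centre, z up. On its +x end stand dark posts (x = 80 to 103 mm, y = +-53 mm), 45 mm tall over the board. An upright steel stud stands at y = 0 in a slot along x, clamped at an unreported place: its axis is anywhere from x = -25 to +25 mm.
- slot_mid (a point): Middle of the stud's slot, on the board's top face at board x = y = 0. The stud's heights over this face: shank 17 mm diameter up to 24.5 mm, groove 13 mm diameter from 24.5 to 35.5 mm, head 17 mm diameter up to its bevelled tip at 44.5 mm. The stud does not give way at 20 N.
- stop_block: Loose dark wooden block, 150 x 50 x 24 mm (x, y, z), 0.11 to 0.23 kg, lying flat; origin under its centre. A 71 x 21 mm hole (x, y) goes down through its centre: with its x along the board's x (either way round) and centred on slot_mid it passes over the stud wherever that is clamped. On the board, its top is 24 mm over slot_mid.
- clip: Loose steel hairpin spring clip, 90 g, lying flat. Origin: in the plane of its underside, where the stud's axis is when the clip is home. Push it along its +x, underside about 3 mm over the block. Force grows to about 6 to 13 N till the narrowest point passes, drops to about 0 for about 4 mm, then rises steeply as the tongue meets the stud: home. Friction can hold it short of home.
- leg_l (a joint): Outward spread of the clip's +y leg, rad, about its root at clip x = -26 mm: 0 when free, about 0.04 to 0.05 as its narrowest point passes the groove, about 0.005 when home. Spring 6 N m/rad.
- leg_r (a joint): The same for the clip's -y leg.
- jam_dark: Bystander: jar of dark jam with black cap, 55 mm diameter, 72 mm tall; origin under its centre.
- jam_small: Bystander: jar of pale jam with black cap, 56 mm diameter, 76 mm tall; origin under its centre.
- pepper_mill: Bystander: pale wooden pepper mill, 58 mm diameter, 146 mm tall; origin under its centre.
- mug: Bystander: speckled white mug, 90 x 122 x 88 mm; origin under its centre.
- tin: Bystander: low food tin, 75 mm diameter, 58 mm tall; origin under its centre.
- lemon: Bystander: lemon, 72 x 57 x 58 mm; origin under its centre.
- clip_tab (a point): Centre of the clip's red grip tab, at clip x = -40 mm, z = 18 mm: tab 24 mm long in x, 12 mm thick in y, 36 mm tall, standing from the clip's underside. Before it lies a cross bar (x = -30 to -22 mm, 26 mm wide, 7 mm high).
- clip_mouth (a point): Between the leg tips, at clip x = 22 mm, z = 3.5 mm. Legs: 6 mm round wire, z = 0.5 to 6.5 mm; 18 mm clear and 30 mm over all at the tips, 9.2 mm clear at the narrowest (x = 6.5 mm), 13.2 mm clear in the pocket at x = 0. A stop tongue between the legs ends at x = -6.5 mm and meets the groove when home.

How it is judged (in metres and radians):
On the way, in this order (a step that is already met when the one before it is completed fails the run):
1. the stop block lies flat on the board over the stud (z of stop_block in the frame of board between 0.019 and 0.0255 m and horizontal distance between stop_block and slot_mid below 0.02 m and angle between the x axis of stop_block and the x axis of board, either way round below 0.2 rad and angle between stop_block's own z axis and vertical below 0.06 rad and contact force between the fingers and stop_block below 0.5 N), for 0.2 s.
2. both legs of the clip are spread over the stud's groove, with the block under it (value of joint each of leg_l, leg_r above 0.02 rad and value of joint any of leg_l, leg_r above 0.034 rad and z of stop_block in the frame of board between 0.019 and 0.0255 m and horizontal distance between stop_block and slot_mid below 0.02 m and angle between the x axis of stop_block and the x axis of board, either way round below 0.2 rad and angle between stop_block's own z axis and vertical below 0.06 rad and horizontal distance between clip and slot_mid below 0.05 m and z of clip in the frame of board above 0.043 m).
At the end, for the whole second after the job is handed in: Block flat on the board (origin 19-25.5 mm up, within 20 mm of slot_mid, 0.2 rad of board x, tilt < 0.06); clip in the groove on the stud, legs spread under 0.022 rad, origin within 29 mm of slot_mid and 43-51 mm over the board's underside, tilt < 0.15, pressing on the stud; both at rest (z of stop_block in the frame of board between 0.019 and 0.0255 m and horizontal distance between stop_block and slot_mid below 0.02 m and angle between the x axis of stop_block and the x axis of board, either way round below 0.2 rad and angle between stop_block's own z axis and vertical below 0.06 rad and value of joint each of leg_l, leg_r below 0.022 rad and horizontal distance between clip and slot_mid below 0.029 m and z of clip in the frame of board between 0.043 and 0.051 m and angle between clip's own z axis and vertical below 0.15 rad and contact force between clip and board above 0.1 N and linear speed of each of clip, stop_block below 0.02 m/s); the robot touches nothing.
It fails at once if the clip is forced against the stud or board with more than 20 N (contact force between clip and board above 20 N).
It fails at once if a bystander is moved by more than 30 mm (distance of any of jam_dark, jam_small, pepper_mill, mug, tin, lemon from where it was at the start of the episode above 0.03 m).
It also fails if it takes over 72 s, if anything falls off the work surface, if the arm or the gripper's body presses on something with over 40 N, if the wrist force passes 120 N, or if a joint passes its speed limit or range.

## Robot

A 6-joint arm with a two-finger parallel gripper is mounted at the origin on a cart in front of the work surface, level with it; the furniture and walls round the work are solid. World frame = base frame: x ahead of the robot, y to its left, z up, the work surface at z = 0. Lengths are in mm, angles in degrees, forces in N, time in s.
With the tool pointing down it reaches from about 300 to 850 mm from the base axis. Payload 4.2 kg.
Tool frame: the origin (TCP) lies midway between the tips of the shut fingers; the grasp point (between the pads) lies 19 mm behind it; z points along the fingers, y is the line along which they close (so a half turn about z gives the same grasp; the last joint's range is limited). The gripper opens to 91 mm and grips with 3 to 60 N. Pads are 32 mm wide; open, the fingers measure 118 mm over their backs; the gripper's body (76 mm by 178 mm) begins 60 mm behind the grasp point.
Start: joints at [64.515, 18.312, 89.639, -0, 72.044, -1.146], TCP at [236.984, 523.91, 213.976] pointing down, gripper open.
Joint ranges: [-177.97, 177.97], [-48.28, 115.42], [12.27, 149.76], [-77.06, 257.06], [2.81, 150.46], [-146.56, 146.56]. Speed limits (degrees/s): [147.25, 147.25, 180, 180, 180, 180].

## Interface

Orientations are given as [roll, pitch, yaw] about the fixed x, y, z axes, in that order (R = Rz(yaw) Ry(pitch) Rx(roll)).
In Python, from workcell import env gives the robot as it stands.
- The arm moves only by the shell command python3 -m jog 'ROWS' [FORCE]. ROWS is a JSON object of lists of equal length, an entry for each row: "jaw": the finger opening in mm, from 0 to 91.2; "slide": the shift along the tool's x, y, z in units of 30 mm (1.0 is 30 mm), a list of three; "spin": the turn about the tool's z in units of 8 degrees (1.0 is 8 degrees). In form: {"jaw": [jaw, ...], "slide": [[dx, dy, dz], ...], "spin": [spin, ...]}. A call has 1 to 10 rows; each row shifts and turns the commanded pose from where the row before left it, along the tool's axes as they then stand; what a row does not reach is not made up. A row lasts 1/10 s, in which the tool goes at most 50 mm and 8.59 degrees, less where a joint would pass 70% of its speed; a pose out of reach is approached as far as the arm can. A call is refused whole if a number of a shift passes 1 or a number of a turn 1, either way. A call with a gripper value outside its range is refused whole. The fingers move at their own pace and stop on an object; FORCE is the grip in N (left out, the last holds). Time passes only in rows, so rows that do not move let the fingers close. It gives the time, the measured TCP pose, the force, the opening and the grip force at its end, in the units of the state.
- env.state(): the state, without advancing time (a new reading comes with each control period).
- env.grab_frame(name): name is "scene" or "side" or "wrist"; returns the picture (420x560x3 uint8, red, green, blue); there is no depth.
- env.camera_model(name): a dict with "fx", "fy", "cx", "cy" (pixels), "camera_from_world" (4x4, takes a point from world to camera coordinates). Camera axes: x right, y up, looking along -z (the intrinsics and any distortion apply to the point x, -y, -z); pixel columns grow to the right and rows downward; lengths in mm; the calibration is good to about 2 mm. The wrist camera is an equidistant fisheye: a pixel r from the principal point sees the ray r / f radians off the axis. A picture is of the moment at which its call begins: read the wrist's pose just before it. camera_model takes no time and is no camera call; for the wrist camera it gives the pose at the moment of the call.
- env.job_done(): hands the job in; it is judged then, once.
The state is a dict: "time_s": time; "qpos": joint angles; "qvel": joint speeds; "effort": joint torques, N m; "ee_pos": TCP position; "ee_rot": TCP orientation; "force": force on the tool from outside, world axes, zero at the start; "torque": the same for the moment, N m; "gripper_width": finger opening in mm; "gripper_force": force on a finger pad.
Only numpy, scipy, OpenCV 4.12 (cv2) and the standard library are available. Lean on these libraries where they do the work, as an engineer would, in place of code of your own. Each camera call takes 0.05 s, during which the arm holds its last target. There are 200 camera calls.

## Working session

There is one attempt and no reset: what is moved stays moved. The work goes in short steps, Python scripts to look and compute and a shell command to move; the robot and the scene stay as the last step left them, time stands still between calls to the robot, and variables do not carry over. Pictures are saved under pics/ and viewed, at most 10 in all, crops included, and the job is handed in when it is done.

```bash
mkdir -p pics; ls; cat > h.py <<'E'
import numpy as np, cv2
from workcell import env
def ray(name,u,v,M=None):
    m=M or env.camera_model(name); T=np.array(m["camera_from_world"])
    a=np.array([(u-m["cx"])/m["fx"],(v-m["cy"])/m["fy"]])
    if name=="wrist":
        r=np.hypot(*a); d=np.array([*(a/max(r,1e-9)*np.sin(r)),np.cos(r)])
    else: d=np.array([a[0],a[1],1.])
    d=np.array([d[0],-d[1],-d[2]]); R=T[:3,:3]
    return -R.T@T[:3,3], R.T@d
def at(name,u,v,z,M=None):
    o,d=ray(name,u,v,M); return (o+d*(z-o[2])/d[2]).round(1)
def pix(name,p,M=None):
    m=M or env.camera_model(name); c=np.array(m["camera_from_world"])@[*p,1]; x,y,z=c[0],-c[1],-c[2]
    if name=="wrist":
        r=np.hypot(x,y); t=np.arctan2(r,z); x,y,z=x/r*t,y/r*t,1
    return (m["cx"]+m["fx"]*x/z, m["cy"]+m["fy"]*y/z)
def save(name,f): 
    cv2.imwrite(f,env.grab_frame(name)[:,:,::-1])
E
python3 - <<'E'
from h import *
import json
for n in("scene","side","wrist"):
    m=env.camera_model(n);print(n,{k:(np.round(v,3).tolist()) for k,v in m.items() if k!='x' and not isinstance(v,str)}); 
    save(n,f"pics/{n}0.png")
print(env.state())
E
```

```text
pics
scene {'fx': 422.315, 'fy': 422.315, 'cx': 278.834, 'cy': 204.936, 'camera_from_world': [[0.455, -0.891, 0.003, -268.081], [0.706, 0.363, 0.608, -434.346], [-0.543, -0.274, 0.794, -962.046], [0.0, 0.0, 0.0, 1.0]]}
side {'fx': 473.64, 'fy': 473.64, 'cx': 281.983, 'cy': 206.795, 'camera_from_world': [[-0.999, 0.047, 0.017, 553.759], [-0.018, -0.666, 0.746, -67.181], [0.046, 0.745, 0.666, -1238.096], [0.0, 0.0, 0.0, 1.0]]}
wrist {'fx': 325.192, 'fy': 325.192, 'cx': 278.76, 'cy': 207.997, 'camera_from_world': [[0.413, 0.911, -0.002, -574.318], [-0.88, 0.398, -0.259, 29.335], [-0.235, 0.109, 0.966, -390.37], [0.0, 0.0, 0.0, 1.0]]}
{'time_s': 0.15, 'qpos': array([ 6.45169596e+01,  1.83428565e+01,  8.96886786e+01, -1.32839802e-03,
        7.20429617e+01, -1.14569847e+00]), 'qvel': array([-0.04307698, -0.14198769, -0.21080765, -0.00579501,  0.07384364,
       -0.01260577]), 'effort': array([-2.08097922e-04, -4.12769651e+01, -2.32156152e+01,  7.27425003e-02,
        4.33047325e-02, -6.53942266e-05]), 'ee_pos': array([236.81080667, 523.57443617, 213.32845114]), 'ee_rot': array([-1.79925493e+02, -2.26650453e-04,  1.55663068e+02]), 'force': array([ 0.38604425, -0.30749764,  0.7641972 ]), 'torque': array([-0.03673385,  0.00632175,  0.04838005]), 'gripper_force': 0.0, 'gripper_width': 91.03467771381598}
```

View pics/scene0.png

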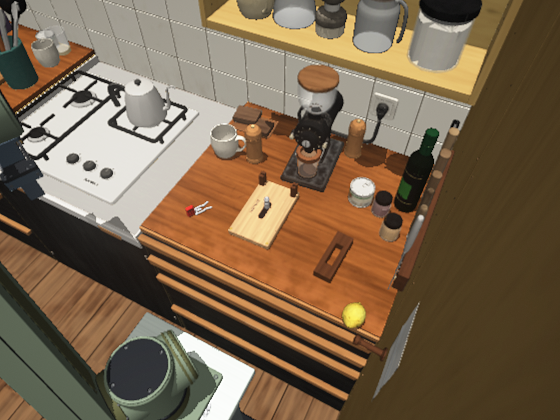

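View pics/side0.png

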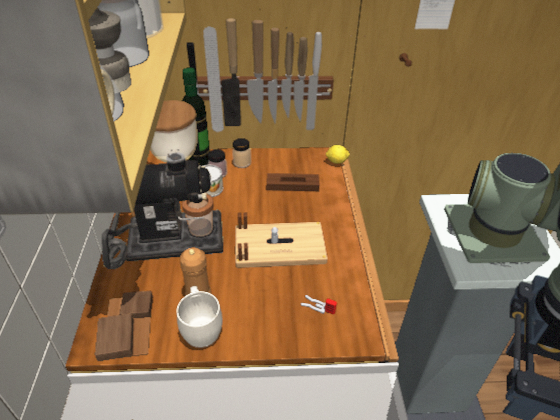

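Scene: board about (265,212) with stud about (266,203), block about (333,256), clip about (197,209) with its red tab at (190,211). Side: board (280,243), stud (274,235), block (293,183), clip (322,305), tab (331,307). I'll enlarge the important parts.

```bash
python3 - <<'E'
from h import *
a=cv2.imread("pics/scene0.png")[165:285,180:360]; b=cv2.imread("pics/side0.png")[165:325,225:350]
cv2.imwrite("pics/sc.png",cv2.resize(a,None,fx=4.4,fy=4.4,interpolation=cv2.INTER_CUBIC))
cv2.imwrite("pics/sd.png",cv2.resize(b,None,fx=3.75,fy=3.75,interpolation=cv2.INTER_CUBIC))
E
```

```text
(no output)
```

View pics/sc.png

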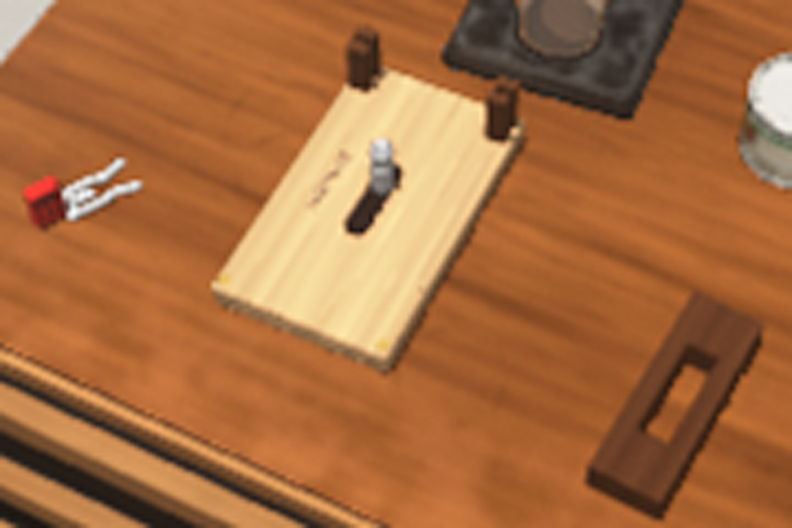

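View pics/sd.png

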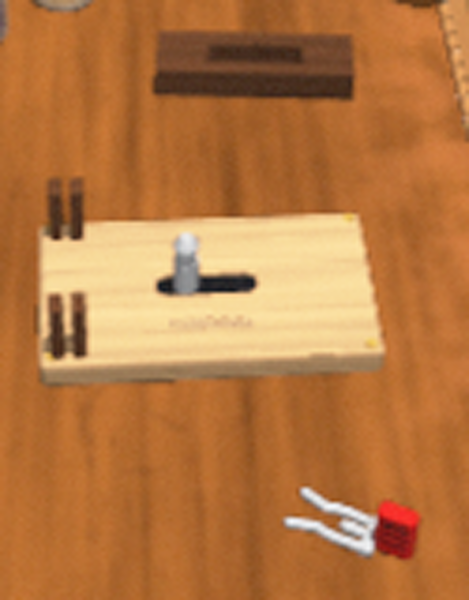

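```bash
python3 - <<'E'
from h import *
S=lambda x,y,z:at("scene",180+(x+.5)/4.4-.5,165+(y+.5)/4.4-.5,z)[:2]
D=lambda x,y,z:at("side",225+(x+.5)/3.75-.5,165+(y+.5)/3.75-.5,z)[:2]
def P(t,f,pts,z): 
    a=np.array([f(*p,z) for p in pts]); print(t,a.tolist(),"mean",a.mean(0).round(1),"ang01",np.degrees(np.arctan2(*(a[1]-a[0])[::-1])).round(1))
P("board sc RN LN.. ",S,[(388,360),(523,128),(385,68),(213,287)],22)
P("board sd",D,[(380,350),(43,372),(40,228),(350,215)],22)
P("slot sc",S,[(355,228),(396,172)],22)
P("slot sd",D,[(254,283),(158,285)],22)
P("stud sc",S,[(381,190)],22);P("stud tip sc",S,[(381,143)],66.5)
P("stud sd",D,[(187,291)],22);P("tip sd",D,[(186,240)],66.5)
P("block sc",S,[(588,468),(697,290),(762,330),(660,500)],24)
P("block sd",D,[(352,77),(155,74),(160,33),(352,36)],24)
P("tips sc",S,[(122,162),(138,185)],3.5)
P("tips sd",D,[(305,491),(290,521)],3.5)
P("tabtop sc",S,[(25,187),(55,178)],36)
P("tabtop sd",D,[(384,503),(416,514)],36)
P("root sc",S,[(70,205)],3.5);P("tabbot sc",S,[(45,227),(66,216)],0);P("tabbot sd",D,[(378,546),(411,556)],0)
E
```

```text
board sc RN LN..  [[450.6, -36.2], [660.8, -31.1], [665.6, 80.3], [447.8, 91.5]] mean [556.2  26.1] ang01 1.4
board sd [[454.1, 94.9], [667.8, 106.7], [673.1, -23.2], [460.3, -30.0]] mean [563.8  37.1] ang01 3.2
slot sc [[531.9, 31.9], [586.2, 29.5]] mean [559.   30.7] ang01 -2.5
slot sd [[530.6, 33.2], [594.1, 33.1]] mean [562.4  33.2] ang01 -0.1Traceback (most recent call last):
  File "<stdin>", line 10, in <module>
  File "<stdin>", line 5, in P
IndexError: index 1 is out of bounds for axis 0 with size 1
```

```bash
python3 - <<'E'
from h import *
S=lambda x,y,z:at("scene",180+(x+.5)/4.4-.5,165+(y+.5)/4.4-.5,z)[:2]
D=lambda x,y,z:at("side",225+(x+.5)/3.75-.5,165+(y+.5)/3.75-.5,z)[:2]
def P(t,f,pts,z): 
    a=np.array([f(*p,z) for p in pts]); print(t,a.tolist(),"mean",a.mean(0).round(1),"ang01",np.degrees(np.arctan2(*(a[-1]-a[0])[::-1])).round(1))
P("stud sc",S,[(381,190)],22);P("stud tip sc",S,[(381,143)],66.5)
P("stud sd",D,[(187,291)],22);P("tip sd",D,[(186,240)],66.5)
P("block sc",S,[(588,468),(697,290),(762,330),(660,500)],24)
P("block sd",D,[(352,77),(155,74),(160,33),(352,36)],24)
P("tips sc",S,[(122,162),(138,185)],3.5)
P("tips sd",D,[(305,491),(290,521)],3.5)
P("tabtop sc",S,[(25,187),(55,178)],36)
P("tabtop sd",D,[(384,503),(416,514)],36)
P("root sc",S,[(70,205)],3.5);P("tabbot sc",S,[(45,227),(66,216)],0);P("tabbot sd",D,[(378,546),(411,556)],0)
E
```

```text
stud sc [[567.9, 31.4]] mean [567.9  31.4] ang01 0.0
stud tip sc [[573.0, 33.1]] mean [573.   33.1] ang01 0.0
stud sd [[575.1, 39.2]] mean [575.1  39.2] ang01 0.0
tip sd [[576.0, 36.7]] mean [576.   36.7] ang01 0.0
block sc [[437.1, -181.2], [588.6, -190.8], [579.0, -239.6], [437.1, -228.6]] mean [ 510.4 -210. ] ang01 -90.0
block sd [[443.6, -177.6], [591.3, -185.0], [586.4, -235.0], [438.3, -227.6]] mean [ 514.9 -206.3] ang01 -96.1
tips sc [[519.0, 210.8], [507.0, 190.0]] mean [513.  200.4] ang01 -120.0
tips sd [[509.2, 190.3], [519.9, 212.1]] mean [514.6 201.2] ang01 63.9
tabtop sc [[452.0, 239.4], [467.5, 225.8]] mean [459.8 232.6] ang01 -41.3
tabtop sd [[468.1, 225.4], [450.6, 233.8]] mean [459.4 229.6] ang01 154.4
root sc [[471.1, 222.1]] mean [471.1 222.1] ang01 0.0
tabbot sc [[449.6, 228.7], [463.9, 221.2]] mean [456.8 225. ] ang01 -27.7
tabbot sd [[469.1, 229.2], [450.6, 236.9]] mean [459.8 233. ] ang01 157.4
```

Block is at about (512,-208) with yaw about -3.5°. Stud is near (574,35), and slot middle is near (561,33). Clip tab is at (459,231), heading about -29°. Next I'll go over the board for a wrist view.

```bash
python3 -m jog '{"jaw":[91,91,91,91,91,91,91,91,91,91],"slide":[[-0.4,-0.25,0],[-0.83,-0.52,0],[-0.83,-0.52,0],[-0.83,-0.52,0],[-0.83,-0.52,0],[-0.83,-0.52,0],[-0.83,-0.52,0],[-0.83,-0.52,0],[-0.83,-0.52,0],[-0.83,-0.52,0]],"spin":[0,0,0,0,0,0,0,0,0,0]}' 20
python3 -m jog '{"jaw":[91,91,91,91,91,91,91,91,91,91],"slide":[[-0.83,-0.52,0],[-0.83,-0.52,0],[-0.83,-0.52,0],[-0.83,-0.52,0],[-0.83,-0.52,0],[-0.83,-0.52,0],[-0.83,-0.52,0],[-0.83,-0.52,0],[-0.83,-0.52,0],[-0.83,-0.52,0]],"spin":[0,0,0,0,0,0,0,0,0,0]}'
python3 -m jog '{"jaw":[91,91,91,91,91,91,91,91,91],"slide":[[-0.4,-0.25,0],[0,0,0],[0,0,0],[0,0,0.8],[0,0,0.9],[0,0,0.9],[0,0,0.9],[0,0,0],[0,0,0]],"spin":[0,-0.95,-0.95,-0.9,0,0,0,0,0]}'
```

```text
time_s: 1.15
ee_pos: [391.6, 289.7, 213.9]
ee_rot: [-180.0, 0.0, 155.6]
force: [0.8, -0.3, -0.3]
gripper_width: 91.1
gripper_force: 0.0
time_s: 2.15
ee_pos: [553.7, 45.1, 213.9]
ee_rot: [-180.0, -0.0, 155.6]
force: [0.4, 0.5, -0.0]
gripper_width: 91.2
gripper_force: 0.0
time_s: 3.05
ee_pos: [561.4, 35.4, 109.3]
ee_rot: [180.0, -0.0, 178.1]
force: [0.0, 0.4, 0.6]
gripper_width: 90.9
gripper_force: 0.0
```

```bash
python3 - <<'E'
from h import *
import pickle
M=env.camera_model("wrist"); pickle.dump(M,open("M1.pkl","wb"))
save("wrist","pics/w1.png")
print([np.round(pix("wrist",p,M),0) for p in [(561,33,22),(574,35,66),(574,35,22),(451,-31,22),(451,97,22)]])
a=cv2.imread("pics/w1.png"); cv2.imwrite("pics/w1b.png",cv2.resize(a,None,fx=1.42,fy=1.42,interpolation=cv2.INTER_CUBIC))
E
```

```text
[array([276., 212.]), array([279., 246.]), array([279., 227.]), array([191.,  81.]), array([352.,  75.])]
```

View pics/w1b.png

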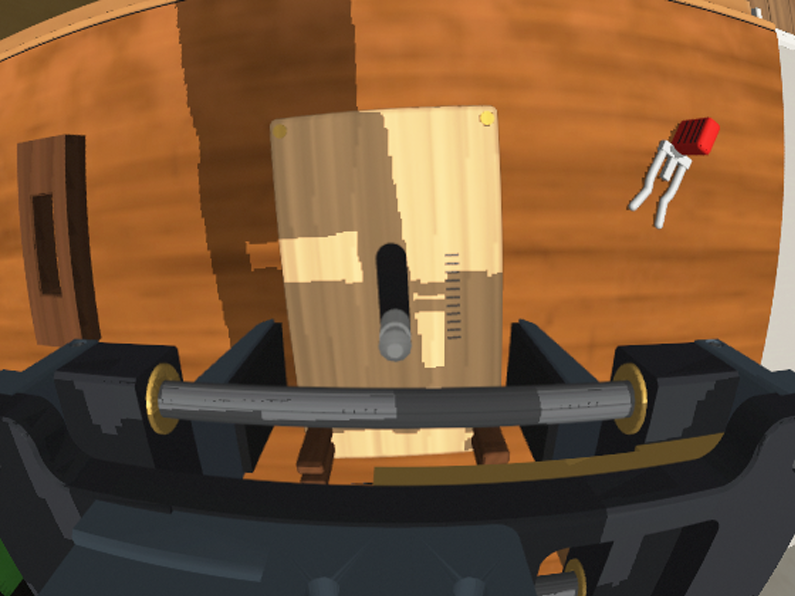

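The wrist view shows the stud head at about (396,347), the slot's near end at (390,243), board corners at (271,122) and (497,108), the block at left, and the clip at right with tab top about (700,135) and tips (632,207) and (659,224).

```bash
python3 - <<'E'
from h import *
import pickle
M=pickle.load(open("M1.pkl","rb"))
W=lambda x,y,z:at("wrist",(x+.5)/1.42-.5,(y+.5)/1.42-.5,z,M)[:2]
for t,p,z in [("cornR",(271,122),22),("cornL",(497,108),22),("edgeR",(300,385),22),("edgeL",(502,385),22),("slotend",(390,243),22),("slot",(392.5,285),22),("stud tip",(396,349),66.5),("stud tip c",(396,345),66.5),
 ("bl",(66,135),24),("bl",(84,136),24),("bl top",(17,143),24),("bl top",(66,135),24),("bl",(36,345),24),("bl",(78,332),24),("hole",(32,195),24),("hole",(52,194),24),("hole",(40,294),24),("hole",(60,296),24),
 ("tip",(632,207),3.5),("tip",(659,224),3.5),("tabtop",(688,120),36),("tabtop",(718,122),36),("tabtop",(707,153),36),("root",(664,146),3.5),("root",(688,162),3.5)]:
  print(t,W(*p,z))
a=cv2.imread("pics/w1b.png")
# stud blob: bluish-gray bright vs wood
cv2.imwrite("pics/w1c.png",np.hstack([cv2.resize(a[220:380,340:460],None,fx=3.3,fy=3.3,interpolation=cv2.INTER_CUBIC),cv2.resize(a[100:260,600:740],(390,528),interpolation=cv2.INTER_CUBIC)]))
E
```

```text
cornR [454.6 -31.3]
cornL [451.7  95.4]
edgeR [613.9 -26.7]
edgeL [618.4 100.1]
slotend [527.2  33.1]
slot [551.6  33.7]
stud tip [573.4  34.9]
stud tip c [571.2  35. ]
bl [ 440.9 -177.3]
bl [ 444.5 -161.1]
bl top [ 436.9 -227.9]
bl top [ 440.9 -177.3]
bl [ 586.8 -238.7]
bl [ 576.3 -189.4]
hole [ 476.4 -214.9]
hole [ 478.5 -194.2]
hole [ 547.4 -221.2]
hole [ 549.6 -200.2]
tip [508.4 190.9]
tip [519.2 213.3]
tabtop [451.5 213.7]
tabtop [449.8 238.5]
tabtop [470.4 228.8]
root [466.5 216. ]
root [475.7 236.7]
```

View pics/w1c.png

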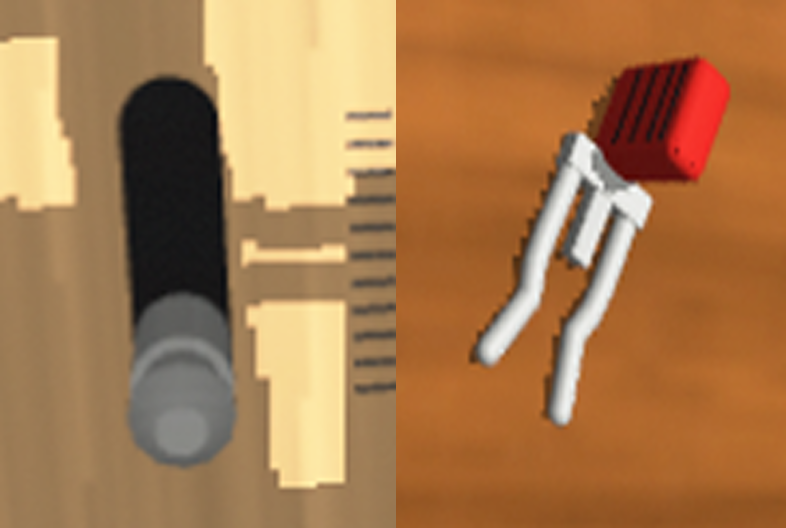

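Stud is at about (574.5,34.7), slot_mid about (562.7,34.4), and board yaw about 1.5°. Block is at about (512.5,-207.8), yaw about -4.2°. Going to the block.

```bash
python3 -m jog '{"jaw":[91,91,91,91,91,91,91,91,91,91],"slide":[[0.15,-0.907,0],[0.15,-0.907,0],[0.15,-0.907,0],[0.15,-0.907,0],[0.15,-0.907,0],[0.15,-0.907,0],[0.15,-0.907,0],[0.15,-0.907,0],[0.15,-0.907,0],[0,0,0]],"spin":[0,0,0,0,0,0,0,0,0,0.29]}'
python3 -m jog '{"jaw":[91,91,91,91,91,91,91],"slide":[[0,0,0.9],[0,0,0.9],[0,0,0.9],[0,0,0.6],[0,0,0.13],[0,0,0],[0,0,0]],"spin":[0,0,0,0,0,0,0]}'
```

```text
time_s: 4.1
ee_pos: [513.5, -211.5, 111.2]
ee_rot: [-179.9, 0.2, 175.5]
force: [0.6, 0.4, 0.4]
gripper_width: 90.9
gripper_force: 0.0
time_s: 4.8
ee_pos: [514.1, -208.6, 7.7]
ee_rot: [-179.9, 0.2, 175.7]
force: [0.6, 0.1, 0.3]
gripper_width: 90.9
gripper_force: 0.0
```

```bash
python3 -m jog '{"jaw":[91,60,45,45,45,45,45,45],"slide":[[0,0,0.13],[0,0,0],[0,0,0],[0,0,0],[0,0,0],[0,0,0],[0,0,0],[0,0,0]],"spin":[0,0,0,0,0,0,0,0]}' 25
```

```text
time_s: 5.6
ee_pos: [512.8, -208.1, 2.1]
ee_rot: [180.0, 0.0, 175.7]
force: [-0.1, -0.3, 1.4]
gripper_width: 50.0
gripper_force: 24.9
```

```bash
python3 -m jog '{"jaw":[45,45,45,45,45,45],"slide":[[0,0,-0.3],[0,0,-0.7],[0,0,-0.8],[0,0,-0.8],[0,0,-0.5],[0,0,0]],"spin":[0,0,0,0,0,0]}'
python3 -m jog '{"jaw":[45,45,45,45,45,45,45,45,45,45],"slide":[[-0.05,0.4,0],[-0.12,0.91,0],[-0.12,0.91,0],[-0.12,0.91,0],[-0.12,0.91,0],[-0.12,0.91,0],[-0.12,0.91,0],[-0.12,0.91,0],[-0.12,0.91,0],[-0.05,0.5,0]],"spin":[0,0,0,0,0,0,0,0,0,0]}'
python3 -m jog '{"jaw":[45,45,45,45],"slide":[[0,0,0],[0,0,0],[0,0,0],[0,0,0]],"spin":[-0.4,-0.33,0,0]}'
python3 - <<'E'
from h import *
import pickle
pickle.dump(env.camera_model("wrist"),open("M2.pkl","wb"))
save("wrist","pics/w2.png"); print(env.state()["ee_pos"],env.state()["ee_rot"])
a=cv2.imread("pics/w2.png"); cv2.imwrite("pics/w2b.png",cv2.resize(a[60:360,80:480],None,fx=2,fy=2,interpolation=cv2.INTER_CUBIC))
E
```

```text
time_s: 6.2
ee_pos: [514.2, -208.6, 97.7]
ee_rot: [-179.9, 0.3, 175.7]
force: [0.5, -0.6, -1.9]
gripper_width: 50.2
gripper_force: 24.9
time_s: 7.2
ee_pos: [561.9, 36.9, 93.7]
ee_rot: [180.0, -0.2, 175.8]
force: [-1.0, -0.3, -1.6]
gripper_width: 50.2
gripper_force: 24.9
time_s: 7.6
ee_pos: [562.1, 34.3, 94.5]
ee_rot: [-180.0, -0.1, -178.5]
force: [0.2, -0.3, -1.4]
gripper_width: 50.0
gripper_force: 24.9
[562.31396174  34.22010868  94.6889876 ] [ 1.79998497e+02 -5.86859809e-02 -1.78477069e+02]
```

View pics/w2b.png

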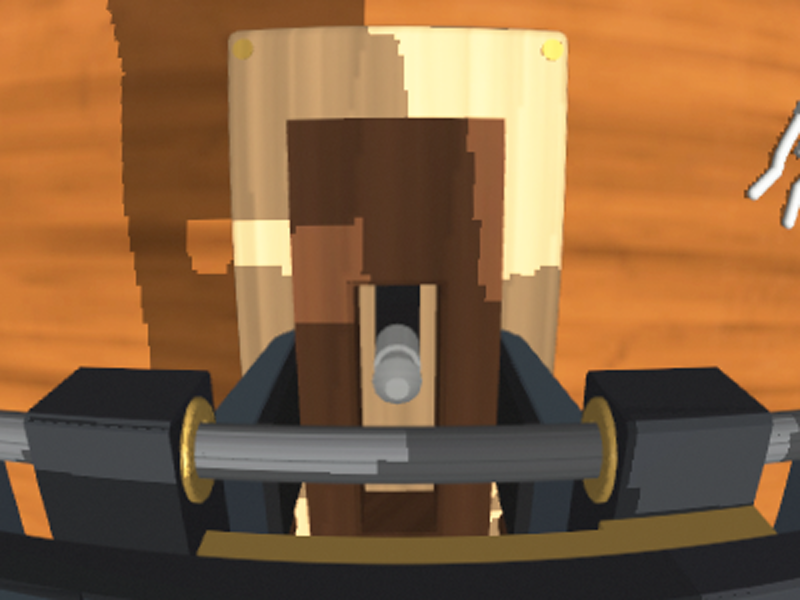

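The wrist view shows the hole centred on the stud (both near column 397) and parallel to the board, so I'm lowering.

```bash
python3 -m jog '{"jaw":[45,45,45,45,45,45,45],"slide":[[0,0,0.5],[0,0,0.5],[0,0,0.5],[0,0,0.4],[0,0,0.2],[0,0,0.1],[0,0,0]],"spin":[0,0,0,0,0,0,0]}'
python3 -m jog '{"jaw":[45,45,45],"slide":[[0,0,0.08],[0,0,0.05],[0,0,0]],"spin":[0,0,0]}'
```

```text
time_s: 8.35
ee_pos: [562.8, 34.3, 29.1]
ee_rot: [180.0, -0.0, -178.4]
force: [-0.2, -0.1, -2.2]
gripper_width: 49.8
gripper_force: 24.9
time_s: 8.65
ee_pos: [562.8, 34.3, 25.4]
ee_rot: [180.0, 0.0, -178.4]
force: [-0.4, 0.6, -2.4]
gripper_width: 50.1
gripper_force: 24.9
```

```bash
python3 -m jog '{"jaw":[45,45],"slide":[[0,0,0.05],[0,0,0]],"spin":[0,0]}'
python3 -m jog '{"jaw":[60,91,91,91,91,91,91,91,91],"slide":[[0,0,0],[0,0,0],[0,0,0],[0,0,0],[0,0,-0.5],[0,0,-0.9],[0,0,-0.9],[0,0,-0.9],[0,0,0]],"spin":[0,0,0,0,0,0,0,0,0]}'
python3 - <<'E'
from h import *
save("wrist","pics/w3.png"); print(env.state()["ee_pos"],env.state()["ee_rot"])
a=cv2.imread("pics/w3.png"); cv2.imwrite("pics/w3b.png",cv2.resize(a[40:360,80:558],None,fx=1.6,fy=1.6,interpolation=cv2.INTER_CUBIC))
import pickle
M=env.camera_model("wrist");pickle.dump(M,open("M3.pkl","wb"))
E
```

```text
time_s: 8.85
ee_pos: [563.1, 34.3, 24.1]
ee_rot: [180.0, 0.1, -178.4]
force: [0.5, -0.2, 0.2]
gripper_width: 49.7
gripper_force: 24.9
time_s: 9.75
ee_pos: [565.4, 34.4, 123.6]
ee_rot: [180.0, 0.5, -178.4]
force: [0.5, 0.3, 0.3]
gripper_width: 90.7
gripper_force: 0.0
[563.9122857   34.3638299  121.44781498] [ 179.99392189    0.24236332 -178.41586074]
```

View pics/w3b.png

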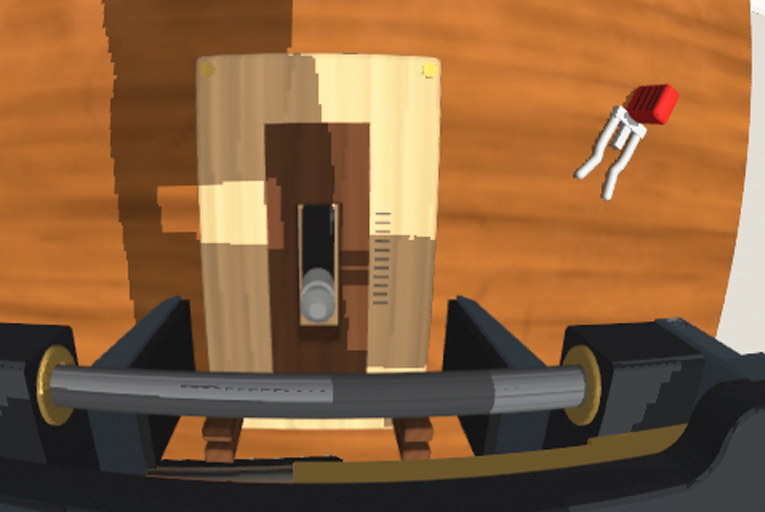

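The block is flat over the stud. The stud shows in the hole and the block is parallel to the board. Now over to the clip, where I'll refine the tab position by its red colour.

```bash
python3 -m jog '{"jaw":[91,91,91,91,91,91,91,91],"slide":[[0.41,0.83,0],[0.41,0.83,0],[0.41,0.83,0],[0.41,0.83,0],[0.41,0.83,0],[0.41,0.83,0],[0.41,0.83,0],[0.41,0.83,0]],"spin":[0,0,0,0,0,0,0,0]}'
python3 -m jog '{"jaw":[91,91,91,91,91,91],"slide":[[0,0,0],[0,0,0],[0,0,0],[0,0,0],[0,0,0],[0,0,0]],"spin":[0.925,0.925,0.925,0.925,0,0]}'
python3 - <<'E'
from h import *
s=env.state();print(s["ee_pos"].round(1),s["ee_rot"].round(1))
M=env.camera_model("wrist"); save("wrist","pics/w4.png")
a=cv2.imread("pics/w4.png").astype(int); b,g,r=a[...,0],a[...,1],a[...,2]
m=((r>60)&(g<r*0.35)&(b<r*0.35)).astype(np.uint8)
n,l,st,c=cv2.connectedComponentsWithStats(m); print(st[1:][st[1:,4]>20],c[1:][st[1:,4]>20])
k=1+np.argmax(st[1:,4]); ys,xs=np.where(l==k)
br=r[ys,xs]; print(np.percentile(br,[5,25,50,75,95]))
w,h=np.array([at("wrist",x,y,36,M)[:2] for x,y in zip(xs,ys)]).T
print("red at z36 bbox",w.min(),w.max(),h.min(),h.max())
print(np.round(pix("wrist",(459.2,230.8,36),M)))
x0,y0,ww,hh,_=st[k]
c=a[max(0,y0-25):y0+hh+70,x0-45:x0+ww+45].astype(np.uint8); print(c.shape,x0-45,y0-25)
cv2.imwrite("pics/w4c.png",cv2.resize(c,None,fx=4,fy=4,interpolation=cv2.INTER_CUBIC))
import pickle;pickle.dump(M,open("M4.pkl","wb"))
E
```

```text
time_s: 10.6
ee_pos: [457.3, 231.2, 118.2]
ee_rot: [-179.9, -0.2, -178.4]
force: [0.7, 0.1, -0.2]
gripper_width: 91.2
gripper_force: 0.0
time_s: 11.2
ee_pos: [458.3, 230.4, 118.8]
ee_rot: [-179.9, -0.1, 152.1]
force: [-0.6, -0.5, -0.4]
gripper_width: 91.0
gripper_force: 0.0
[458.3 230.4 118.8] [-1.799e+02 -1.000e-01  1.521e+02]
[[274 191  15  36 473]] [[280.78012685 208.65539112]]
[120. 138. 158. 161. 248.]
red at z36 bbox 441.4 469.6 223.2 243.6
[280. 214.]
(131, 105, 3) 229 166
```

View pics/w4c.png

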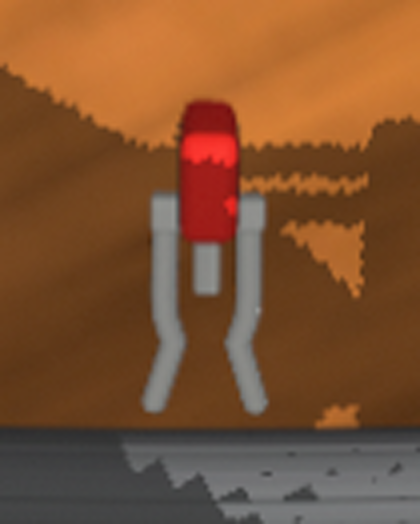

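The tab, with its top face spanning rows 130–240 of the crop and centre column 210, is within about 1 mm of the predicted point, and the clip is aligned with the tool. Descending to grip.

```bash
python3 -m jog '{"jaw":[91,91,70,50,40,40,40],"slide":[[0,0,0.8],[0,0,0.9],[0,0,0.9],[0,0,0.6],[0,0,0.3],[0,0,0.08],[0,0,0]],"spin":[0,0,0,0,0,0,0]}'
python3 -m jog '{"jaw":[30,20,10,5,5,5,5,5],"slide":[[0,0,0],[0,0,0],[0,0,0],[0,0,0],[0,0,0],[0,0,0],[0,0,0],[0,0,0]],"spin":[0,0,0,0,0,0,0,0]}' 50
```

```text
time_s: 11.95
ee_pos: [459.2, 230.8, 12.6]
ee_rot: [180.0, 0.0, 152.0]
force: [-0.3, 0.6, -0.1]
gripper_width: 54.2
gripper_force: 0.0
time_s: 12.75
ee_pos: [459.0, 230.8, 12.5]
ee_rot: [180.0, 0.0, 152.0]
force: [-0.1, 0.2, 2.2]
gripper_width: 11.6
gripper_force: 50.0
```

```bash
python3 -m jog '{"jaw":[5,5,5,5,5,5],"slide":[[0,0,-0.2],[0,0,-0.7],[0,0,-0.8],[0,0,-0.8],[0,0,-0.43],[0,0,0]],"spin":[0,0,0,0,0,0]}'
python3 -m jog '{"jaw":[5,5,5,5,5,5,5,5,5],"slide":[[-0.25,-0.33,0],[-0.5,-0.67,0],[-0.5,-0.67,0],[-0.5,-0.67,0],[-0.5,-0.67,0],[-0.5,-0.67,0],[-0.5,-0.67,0],[-0.5,-0.67,0],[-0.25,-0.34,0]],"spin":[0,0,0,0,0,0,0,0,0]}'
python3 -m jog '{"jaw":[5,5,5,5,5,5,5],"slide":[[0,0,0],[0,0,0],[0,0,0],[0,0,0],[0,0,0],[0,0,0],[0,0,0]],"spin":[-0.7,-0.9,-0.9,-0.8,-0.39,0,0]}'
python3 - <<'E'
from h import *
s=env.state();print(s["ee_pos"].round(1),s["ee_rot"].round(2),s["gripper_width"])
M=env.camera_model("wrist"); save("wrist","pics/w5.png")
import pickle;pickle.dump(M,open("M5.pkl","wb"))
a=cv2.imread("pics/w5.png"); cv2.imwrite("pics/w5b.png",cv2.resize(a[130:330,160:400],None,fx=3,fy=3,interpolation=cv2.INTER_CUBIC))
E
```

```text
time_s: 13.35
ee_pos: [460.0, 231.2, 102.2]
ee_rot: [179.8, 0.1, 152.0]
force: [0.2, 1.1, -1.2]
gripper_width: 11.8
gripper_force: 50.0
time_s: 14.25
ee_pos: [488.3, 30.1, 99.0]
ee_rot: [-179.9, -0.1, 151.9]
force: [-0.2, -0.2, -1.2]
gripper_width: 11.3
gripper_force: 50.0
time_s: 14.95
ee_pos: [488.7, 32.3, 99.7]
ee_rot: [180.0, -0.1, -178.6]
force: [1.3, 0.2, -1.7]
gripper_width: 12.1
gripper_force: 50.0
[488.7  32.3  99.7] [ 1.7999e+02 -8.0000e-02 -1.7857e+02] 12.062200222044568
```

```bash
python3 -m jog '{"jaw":[5,5,5,5,5,5],"slide":[[0,0,0.4],[0,0,0.4],[0,0,0.3],[0,0,0.15],[0,0,0],[0,0,0]],"spin":[0,0,0,0,0,0]}'
```

```text
time_s: 15.6
ee_pos: [489.6, 32.4, 63.0]
ee_rot: [180.0, 0.0, -178.5]
force: [0.0, 0.0, -1.0]
gripper_width: 11.8
gripper_force: 50.0
```

```bash
python3 - <<'E'
from h import *
s=env.state();print(s["ee_pos"].round(1),s["ee_rot"].round(2),s["force"].round(1))
E
```

```text
[489.6  32.4  63. ] [ 1.7999e+02  3.0000e-02 -1.7851e+02] [ 0.  0. -1.]
```

```bash
python3 -m jog '{"jaw":[5,5,5,5,5,5,5,5,5],"slide":[[0,0,0.045],[-0.1,0,0],[-0.1,0,0],[-0.1,0,0],[-0.1,0,0],[-0.1,0,0],[-0.1,0,0],[0,0,0],[0,0,0]],"spin":[0,0,0,0,0,0,0,0,0]}'
python3 -m jog '{"jaw":[5,5,5],"slide":[[-0.1,0,0],[-0.05,0,0],[0,0,0]],"spin":[0,0,0]}'
python3 -m jog '{"jaw":[5,5],"slide":[[-0.07,0,0],[0,0,0]],"spin":[0,0]}'
```

```text
time_s: 16.5
ee_pos: [507.2, 32.9, 61.3]
ee_rot: [180.0, -0.0, -178.5]
force: [-1.1, -0.1, -1.1]
gripper_width: 11.7
gripper_force: 50.0
time_s: 16.8
ee_pos: [512.1, 33.0, 61.4]
ee_rot: [180.0, 0.0, -178.5]
force: [-0.4, -0.7, -1.0]
gripper_width: 11.5
gripper_force: 50.0
time_s: 17.0
ee_pos: [514.2, 33.0, 61.4]
ee_rot: [180.0, 0.0, -178.5]
force: [0.6, -0.9, -0.8]
gripper_width: 11.5
gripper_force: 50.0
```

Clear of the stud so far. I'll feel forward in small steps.

```bash
for i in 1; do :; done
python3 -m jog '{"jaw":[5,5],"slide":[[-0.07,0,0],[0,0,0]],"spin":[0,0]}' | grep -E "ee_pos|^force"
python3 -m jog '{"jaw":[5,5],"slide":[[-0.06,0,0],[0,0,0]],"spin":[0,0]}' | grep -E "ee_pos|^force"
python3 -m jog '{"jaw":[5,5],"slide":[[-0.05,0,0],[0,0,0]],"spin":[0,0]}' | grep -E "ee_pos|^force"
```

```text
ee_pos: [516.3, 33.1, 61.4]
force: [-0.4, -0.1, -0.9]
ee_pos: [518.1, 33.1, 61.4]
force: [0.0, 0.5, -1.1]
ee_pos: [519.5, 33.2, 61.4]
force: [0.1, 0.6, -1.2]
```

```bash
python3 -m jog '{"jaw":[5,5],"slide":[[-0.05,0,0],[0,0,0]],"spin":[0,0]}' | grep -E "ee_pos|^force"
python3 -m jog '{"jaw":[5,5],"slide":[[-0.04,0,0],[0,0,0]],"spin":[0,0]}' | grep -E "ee_pos|^force"
python3 -m jog '{"jaw":[5,5],"slide":[[-0.04,0,0],[0,0,0]],"spin":[0,0]}' | grep -E "ee_pos|^force"
```

```text
ee_pos: [520.8, 33.1, 61.4]
force: [-0.5, -1.0, -0.8]
ee_pos: [521.8, 33.1, 61.3]
force: [-0.9, -0.1, -0.8]
ee_pos: [522.6, 33.1, 61.2]
force: [-1.4, -1.8, -1.1]
```

```bash
python3 -m jog '{"jaw":[5,5],"slide":[[-0.04,0,0],[0,0,0]],"spin":[0,0]}' | grep -E "ee_pos|^force"
python3 -m jog '{"jaw":[5,5],"slide":[[-0.04,0,0],[0,0,0]],"spin":[0,0]}' | grep -E "ee_pos|^force"
python3 -m jog '{"jaw":[5,5],"slide":[[-0.04,0,0],[0,0,0]],"spin":[0,0]}' | grep -E "ee_pos|^force"
```

```text
ee_pos: [523.4, 33.2, 61.0]
force: [-2.9, -1.9, -2.0]
ee_pos: [524.2, 33.2, 60.9]
force: [-5.5, -1.2, -1.6]
ee_pos: [524.8, 33.2, 60.7]
force: [-5.3, -1.6, -1.8]
```

```bash
python3 -m jog '{"jaw":[5,5],"slide":[[-0.04,-0.02,0],[0,0,0]],"spin":[0,0]}' | grep -E "ee_pos|^force"
python3 -m jog '{"jaw":[5,5],"slide":[[-0.04,0,0],[0,0,0]],"spin":[0,0]}' | grep -E "ee_pos|^force"
python3 -m jog '{"jaw":[5,5],"slide":[[-0.04,0,0],[0,0,0]],"spin":[0,0]}' | grep -E "ee_pos|^force"
```

```text
ee_pos: [525.3, 33.0, 60.6]
force: [-6.6, 0.1, -1.4]
ee_pos: [526.1, 33.0, 60.4]
force: [-6.9, -0.8, -2.0]
ee_pos: [526.9, 33.0, 60.2]
force: [-7.2, -0.5, -2.7]
```

```bash
python3 -m jog '{"jaw":[5,5],"slide":[[-0.04,0,-0.02],[0,0,0]],"spin":[0,0]}' | grep -E "ee_pos|^force"
python3 -m jog '{"jaw":[5,5],"slide":[[-0.04,0,0],[0,0,0]],"spin":[0,0]}' | grep -E "ee_pos|^force"
python3 -m jog '{"jaw":[5,5],"slide":[[-0.04,0,0],[0,0,0]],"spin":[0,0]}' | grep -E "ee_pos|^force"
```

```text
ee_pos: [527.4, 33.0, 60.6]
force: [-8.5, -0.8, -2.0]
ee_pos: [530.3, 33.1, 61.0]
force: [-3.5, -1.2, -1.9]
ee_pos: [535.0, 33.2, 62.2]
force: [-2.3, -0.6, -2.8]
```

Force peaked at 8.5 N and then dropped, so the legs have snapped past. I'll press gently to seat the clip.

```bash
python3 -m jog '{"jaw":[5,5],"slide":[[-0.03,0,0],[0,0,0]],"spin":[0,0]}' | grep -E "ee_pos|^force"
python3 -m jog '{"jaw":[5,5],"slide":[[-0.03,0,0],[0,0,0]],"spin":[0,0]}' | grep -E "ee_pos|^force"
python3 -m jog '{"jaw":[5,5],"slide":[[-0.03,0,0],[0,0,0]],"spin":[0,0]}' | grep -E "ee_pos|^force"
```

```text
ee_pos: [535.0, 33.2, 62.2]
force: [-2.6, -0.4, -0.2]
ee_pos: [535.2, 33.2, 62.1]
force: [-4.5, 1.4, 2.1]
ee_pos: [535.2, 33.1, 62.1]
force: [-5.9, 0.7, 2.4]
```

```bash
python3 -m jog '{"jaw":[5,5],"slide":[[-0.03,0,0],[0,0,0]],"spin":[0,0]}' | grep -E "ee_pos|^force"
python3 -m jog '{"jaw":[5,5,5],"slide":[[-0.03,0,0],[0,0,0],[0,0,0]],"spin":[0,0,0]}' | grep -E "ee_pos|ee_rot|^force"
```

```text
ee_pos: [535.3, 33.1, 61.9]
force: [-8.3, -0.4, 3.7]
ee_pos: [535.4, 33.1, 61.8]
ee_rot: [180.0, -0.4, -178.5]
force: [-8.6, 0.8, 2.8]
```

```bash
python3 -m jog '{"jaw":[5,5,5],"slide":[[0.06,0,0],[0.06,0,0],[0,0,0]],"spin":[0,0,0]}' | grep -E "ee_pos|^force"
python3 -m jog '{"jaw":[20,40,60,60,60],"slide":[[0,0,0],[0,0,0],[0,0,0],[0,0,0],[0,0,0]],"spin":[0,0,0,0,0]}'
python3 -m jog '{"jaw":[60,60,60,60,60,60,60,60],"slide":[[0,0,-0.3],[0,0,-0.7],[0,0,-0.9],[0.3,0,-0.9],[0.9,0,-0.5],[0.9,0,0],[0,0,0],[0,0,0]],"spin":[0,0,0,0,0,0,0,0]}'
python3 - <<'E'
from h import *
for n in("wrist","side","scene"): save(n,f"pics/e_{n}.png")
a=cv2.imread("pics/e_wrist.png")[150:400,150:410]; b=cv2.imread("pics/e_side.png")[205:280,225:335]; c=cv2.imread("pics/e_scene.png")[165:255,220:310]
print(np.round(pix("wrist",(574.5,34.7,66))))
L=lambda i:cv2.resize(i,(400,300),interpolation=cv2.INTER_CUBIC)
cv2.imwrite("pics/end.png",np.vstack([np.hstack([L(b),L(c)]),np.hstack([L(a),L(cv2.imread("pics/e_side.png"))])]))
E
```

```text
ee_pos: [535.1, 33.1, 62.0]
force: [-3.0, 1.5, -1.0]
time_s: 21.9
ee_pos: [535.3, 33.0, 62.2]
ee_rot: [180.0, 0.1, -178.5]
force: [1.3, 0.7, -0.1]
gripper_width: 48.9
gripper_force: 0.0
time_s: 22.7
ee_pos: [472.2, 31.3, 161.8]
ee_rot: [180.0, 0.1, -178.5]
force: [0.3, 0.5, 0.3]
gripper_width: 60.1
gripper_force: 0.0
[280. 312.]
```

View pics/end.png

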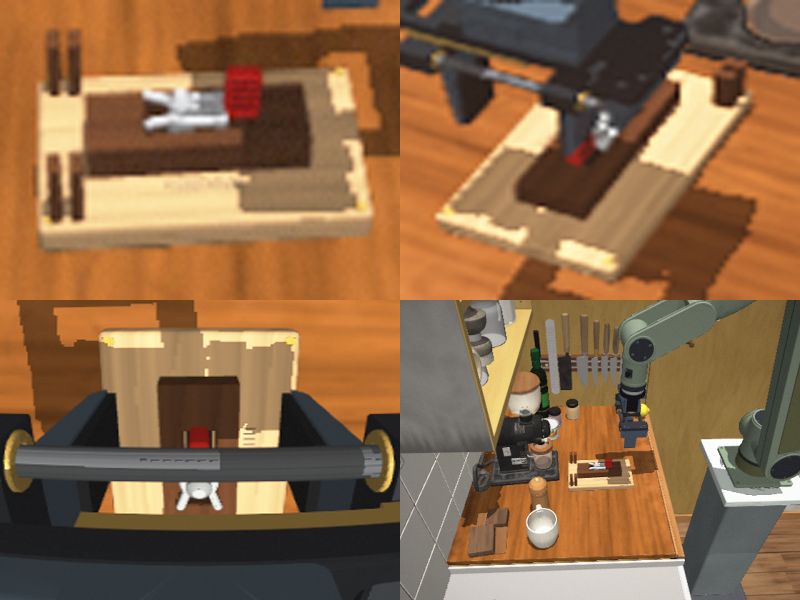

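The clip sits in the groove on the stud with its tab straight behind, and the block lies flat on the board. The gripper is clear of both.

```bash
python3 -c "
from workcell import env
print(env.job_done())"
```

```text
the job is handed in; nothing more can be done
None
```

The job is handed in at about 23 s on the robot's clock: the block is flat over the stud, and the clip snapped past at about 8.5 N, seated firmly against the tongue and was released. The judge gave no verdict.

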